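Press a toothed push nut onto a wheel's axle pin

ROBOT

A 6-joint arm with a two-finger parallel gripper is mounted at the origin on a cart in front of the work surface, level with it; the furniture and walls round the work are solid. World frame = base frame: x ahead of the robot, y to its left, z up, the work surface at z = 0. Lengths are in m, angles in rad, forces in N, time in s.
With the tool pointing down it reaches from about 0.3 to 0.775 m from the base axis. Payload 14.6 kg.
Tool frame: the origin (TCP) lies midway between the tips of the shut fingers; the grasp point (between the pads) lies 19 mm behind it; z points along the fingers, y is the line along which they close (so a half turn about z gives the same grasp; the last joint's range is limited). The gripper opens to 94 mm and grips with 3 to 60 N. Pads are 16 mm wide; open, the fingers measure 119 mm over their backs; the gripper's body (75 mm by 177 mm) begins 78 mm behind the grasp point.
Start: joints at [-1.399, 0.3, 1.521, -0, 1.321, -0.067], TCP at [0.13, -0.534, 0.205] pointing down, gripper open.
Joint ranges: [-3.03, 3.03], [-0.79, 2.21], [0.23, 2.52], [-1.04, 4.18], [0, 3.07], [-2.55, 2.55]. Speed limits (rad/s): [2.22, 2.22, 2.57, 3.14, 3.14, 3.14].

INTERFACE

Orientations are given as [roll, pitch, yaw] about the fixed x, y, z axes, in that order (R = Rz(yaw) Ry(pitch) Rx(roll)).
In Python, from station import * gives the robot as it stands.
- The arm moves only by the tool send_rows, never from a script. Its argument "targets" is a list of rows, each an object of numbers: "x", "y", "z": the shift along the world's x, y, z in units of 0.2 m (1.0 is 0.2 m); "spin": the turn about the world's z in units of pi/2 rad (1.0 is pi/2 rad); "claw": the finger opening in mm, from 0 to 94. A call has 1 to 20 rows; each row shifts and turns the commanded pose from where the row before left it; what a row does not reach is not made up. A row lasts 1/10 s, in which the tool goes at most 50 mm and 8.59 degrees, less where a joint would pass 70% of its speed; a pose out of reach is approached as far as the arm can. A call with a number of a shift or a turn outside -1 to 1 is refused whole. A call with a gripper value outside its range is refused whole. The fingers move at their own pace and stop on an object; "force" is the grip in N (left out, the last holds). Time passes only in rows, so rows that do not move let the fingers close. It gives the time, the measured TCP pose, the force, the opening and the grip force at its end, in the units of the state.
- get_obs(): the state, without advancing time (a new reading comes with each control period).
- camera(name): name is "scene" or "top" or "wrist"; returns the picture (420x560x3 uint8, blue, green, red); there is no depth.
- camera_model(name): a dict with "fovy" (degrees; the focal length in pixels is half the picture's height over the tangent of half this angle, whatever the lens; pixels are square), "cx", "cy" (the principal point, pixels), "dist" ([k1, k2, p1, p2, k3] as OpenCV has them; the pictures are not rectified), "T" (4x4, takes a point from camera to world coordinates). Camera axes: x right, y down, z forward; pixel columns grow to the right and rows downward; lengths in m; the calibration is good to about 2 mm. A picture is of the moment at which its call begins: read the wrist's pose just before it. camera_model takes no time and is no camera call; for the wrist camera it gives the pose at the moment of the call.
- hand_in(): hands the job in; it is judged then, once.
The state is a dict: "time_s": time; "qpos": joint angles; "joint_vel": joint speeds; "tau": joint torques, N m; "ee_pos": TCP position; "eef_rot": TCP orientation; "force": force on the tool from outside, world axes, zero at the start; "moment": the same for the moment, N m; "grip_width": finger opening in m; "grip_force": force on a finger pad.
Only numpy, scipy, OpenCV 4.12 (cv2) and the standard library are available. Lean on these libraries where they do the work, as an engineer would, in place of code of your own. Each camera call takes 0.05 s, during which the arm holds its last target. There are 200 camera calls.

TASK

A small yellow wheel stands on its upright axle pin in the jig, with a black sprung bush on top. Pick up the red push nut (the one with steel teeth, not the plain blue ring), start it squarely on the end of the pin and press it straight down, feeling for the end: its teeth bite and drag on the way, and it is home when it has pushed the bush fully down on its stop. Stop as soon as it comes up solid, since the bush breaks if the nut is forced onto it with 25 N; then let go, leaving the nut there and the other loose things where they are.

Things in the scene. Friction and masses are not known exactly. Their poses are not given: they have to be found in the camera images.
- push_nut: Red ribbed collar with bright teeth, 26 mm across, 18 mm high, 30 g, lying flat. Origin: centre of underside; z up along its 13 mm bore, both faces alike. Teeth at mid-height grip the 10 mm pin once the underside is 9 to 14 mm below the pin's tip: then a steady drag of 6 to 13 N on the way down (part of it eases off when the motion stops); pulling back takes over 9 N.
- axle_jig: Fixed aluminium base plate 110 x 110 x 12 mm with a bright plain steel pin, 10 mm in diameter with a domed end, standing up from its centre through the wheel. Origin: centre of the plate's underside, on the bench; z up along the pin.
- pin_tip (a point): Top of the pin's domed end, 94 mm above the plate's underside, on the pin's axis.
- wheel: Yellow wheel, black tyre, 84 mm across, 28 thick, fixed on the jig; origin on the pin's axis at its underside, 12 mm above the jig's; hub top 32 mm higher. On it shims of varying, unreported height carry the black bush (21 mm across, part of the wheel): its top starts 22 to 38 mm below the pin's tip and gives 4 mm on its spring (1.6 to 4.8 N), then a hard stop of about 17 N per mm.
- spacer_ring: Plain blue plastic ring of the nut's size (26 mm diameter, 18 mm high, bore 13 mm) without teeth, lying flat; to be left alone. Origin: centre of its underside.
- nose_pliers: Small pliers with red handles, 30 x 114 x 9 mm, lying on the bench; bystander.
- etape_roll: Roll of black tape, 62 mm across, 19 mm high, lying flat; bystander.
- driver_big: Orange and black screwdriver, 28 x 198 x 26 mm, lying on the bench behind the jig; bystander. The fixed boxes and grey foam behind and beside the work stand up to 0.15 m high.
- small_jar: Small clear jar of screws, 34 mm across, 28 mm high; bystander.

How it is judged:
On the way, in this order (a step that is already met when the one before it is completed fails the run):
1. the nut is started squarely on the end of the pin (horizontal distance between push_nut and pin_tip below 0.003 m and angle between push_nut's own z axis and vertical below 0.1 rad and z of push_nut in the frame of axle_jig below 0.092 m), for 0.1 s.
2. the nut is pressed home: it bears on the bush with more than 3.8 N, its spring compressed (contact force between push_nut and wheel above 3.8 N and horizontal distance between push_nut and pin_tip below 0.003 m and angle between push_nut's own z axis and vertical below 0.1 rad), for 0.2 s.
At the end, for the whole second after the job is handed in: The push nut is on the pin (centre within 3 mm of the pin's axis, upright within 0.1 rad), at rest and let go, and by itself holds the spring of the bush compressed, pressing on it with more than 3.8 N (fully down is 4.8 N) (all of step 2 and linear speed of push_nut below 0.01 m/s); the robot touches nothing.
It fails at once if the nut is forced onto the bush with more than 25 N (contact force between push_nut and wheel above 25 N).
It fails at once if the blue ring, pliers, tape roll, screwdriver or jar is moved by more than 40 mm (distance of any of spacer_ring, nose_pliers, etape_roll, driver_big, small_jar from where it was at the start of the episode above 0.04 m).
It also fails if it takes over 45 s, if anything falls off the work surface, if the arm or the gripper's body presses on something with over 40 N, if the wrist force passes 120 N, or if a joint passes its speed limit or range.

## Working session

There is one attempt and no reset: what is moved stays moved. The work goes in short steps, Python scripts to look and compute and a tool call to move; the robot and the scene stay as the last step left them, time stands still between calls to the robot, and variables do not carry over. Pictures are saved under pics/ and viewed, at most 10 in all, crops included, and the job is handed in when it is done.

Besides the shell and the picture viewer there is one more tool, called after "Call:" by a JSON object that holds its "method" and its "body". send_rows: Moves the arm, as the interface text tells. Its arguments: {"type":"object","properties":{"targets":{"type":"array"},"force":{"type":"number"}},"required":["targets"]}

```bash
mkdir -p pics; cat > h.py <<'E'
from station import *
import numpy as np, cv2
def K(m):
    f=210/np.tan(np.radians(m['fovy'])/2); return np.array([[f,0,m['cx']],[0,f,m['cy']],[0,0,1.]])
def ray(m,uv):
    p=cv2.undistortPoints(np.array([[uv]],float),K(m),np.array(m['dist'],float))[0,0]
    T=np.array(m['T']); d=T[:3,:3]@np.array([p[0],p[1],1]); return T[:3,3],d/np.linalg.norm(d)
def onz(m,uv,z):
    o,d=ray(m,uv); return o+d*(z-o[2])/d[2]
def two(m1,a,m2,b):
    o,d=ray(m1,a);p,e=ray(m2,b)
    s=np.linalg.lstsq(np.c_[d,-e],p-o,rcond=None)[0]
    A=o+d*s[0];B=p+e*s[1]; return (A+B)/2,np.linalg.norm(A-B)
def proj(m,P):
    T=np.linalg.inv(np.array(m['T'])); P=np.atleast_2d(P).astype(float)
    return cv2.projectPoints(P,cv2.Rodrigues(T[:3,:3])[0],T[:3,3],K(m),np.array(m['dist'],float))[0][:,0]
def blobs(img,lo,hi,amin=60):
    h=cv2.cvtColor(img,cv2.COLOR_BGR2HSV); h[...,0]=(h[...,0].astype(int)+20)%180
    k=cv2.inRange(h,np.array(lo),np.array(hi)); n,l,s,c=cv2.connectedComponentsWithStats(k)
    return [(s[i].tolist(),c[i].round(1).tolist()) for i in range(1,n) if s[i][4]>=amin]
E
python3 - <<'E'
from h import *
o=get_obs();print({k:np.round(v,3).tolist() for k,v in o.items()})
for n in('scene','top','wrist'):
    m=camera_model(n);i=camera(n);cv2.imwrite(f'pics/{n}0.png',i)
    print(n,m['fovy'],np.round(m['T'],3).tolist())
    for c,lo,hi in(('red',(8,120,60),(30,255,255)),('yel',(38,120,90),(56,255,255)),('blue',(115,100,50),(150,255,255))):
        print(c,blobs(i,lo,hi))
E
```

```text
{'time_s': 0.0, 'qpos': [-1.399, 0.301, 1.522, 0.0, 1.321, -0.067], 'joint_vel': [0.002, 0.001, -0.0, -0.003, -0.001, -0.001], 'tau': [0.0, -53.18, -35.274, 0.071, 0.024, -0.0], 'ee_pos': [0.13, -0.534, 0.205], 'eef_rot': [-3.14, -0.0, 0.239], 'force': [0.969, 0.194, -0.54], 'moment': [0.012, -0.02, 0.012], 'grip_force': 0.0, 'grip_width': 0.094}
scene 48.49970314124791 [[-0.679, -0.585, 0.443, 0.125], [-0.734, 0.529, -0.426, 0.549], [0.015, -0.615, -0.789, 0.877], [0.0, 0.0, 0.0, 1.0]]
red [([453, 27, 25, 20, 225], [468.2, 35.3]), ([338, 56, 74, 68, 2200], [374.1, 87.0]), ([56, 198, 35, 23, 343], [74.9, 211.6]), ([401, 213, 25, 19, 176], [412.6, 222.5]), ([291, 270, 13, 14, 122], [296.9, 276.7])]
yel [([384, 19, 26, 18, 70], [396.2, 29.6]), ([406, 33, 18, 15, 125], [413.5, 41.1]), ([536, 89, 16, 11, 63], [543.6, 93.7]), ([105, 191, 33, 18, 181], [123.7, 201.7]), ([126, 207, 93, 115, 3227], [175.7, 253.2]), ([235, 303, 33, 31, 568], [251.4, 319.5])]
blue [([501, 48, 22, 16, 143], [511.3, 56.1]), ([505, 118, 18, 12, 170], [513.7, 123.6]), ([460, 144, 20, 21, 99], [469.5, 154.8]), ([34
[... 205 characters left out ...]
.0, 0.0, 1.0]]
red [([132, 47, 29, 22, 254], [149.1, 60.1]), ([422, 113, 124, 66, 5312], [483.0, 147.0]), ([510, 183, 35, 46, 794], [527.3, 208.8]), ([240, 249, 12, 12, 85], [245.8, 254.6]), ([524, 259, 12, 7, 67], [529.8, 262.3]), ([493, 264, 29, 7, 74], [503.2, 266.8]), ([366, 286, 31, 14, 189], [380.3, 292.0])]
yel [([176, 69, 28, 15, 88], [191.6, 79.3]), ([165, 246, 31, 30, 604], [180.2, 260.6]), ([435, 288, 10, 9, 63], [439.1, 292.0])]
blue [([309, 260, 12, 11, 86], [314.6, 265.0]), ([490, 275, 42, 9, 155], [510.6, 279.0])]
wrist 65.99350448183537 [[0.236, -0.944, -0.231, 0.195], [-0.972, -0.23, -0.055, -0.518], [-0.001, 0.238, -0.971, 0.384], [0.0, 0.0, 0.0, 1.0]]
red []
yel []
blue []
```

```bash
python3 - <<'E'
import cv2,numpy as np
a=cv2.imread('pics/scene0.png');b=cv2.imread('pics/top0.png')
cv2.imwrite('pics/ab.png',cv2.resize(np.vstack([a,b]),None,fx=.71,fy=.71))
E
```

```text
(no output)
```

View pics/scene0.png

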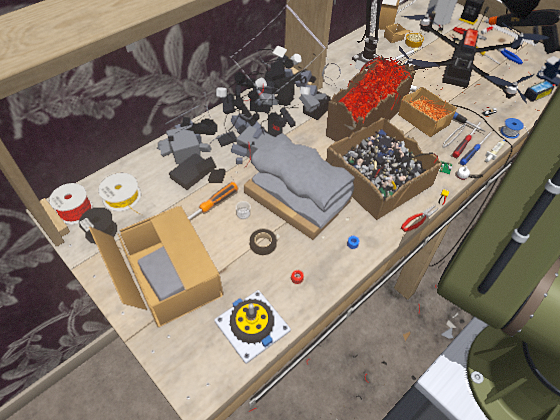

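View pics/top0.png

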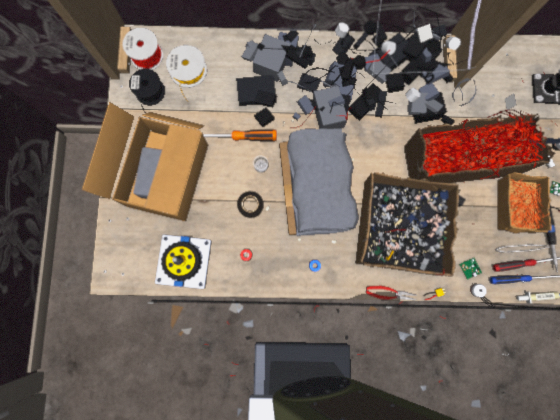

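The scene view shows the nut at (297,277), the blue ring at (353,242) and the jig at (251,320). In the top view the nut is at (246,255) and the jig at (183,262). Next I work out rough positions.

```bash
python3 - <<'E'
from h import *
s=camera_model('scene');t=camera_model('top')
for n,a,b in(('nut',(296.9,276.7),(245.8,254.6)),('blue',(352.8,241.8),(314.6,265)),('hub',(251.4,319.5),(180.2,260.6))):
    print(n,two(s,a,t,b),onz(s,a,.012),onz(t,b,.012))
i=np.hstack([cv2.resize(cv2.imread('pics/scene0.png')[280:365,205:295],None,fx=4.4,fy=4.4,interpolation=2),cv2.resize(cv2.imread('pics/top0.png')[225:310,140:230],None,fx=4.4,fy=4.4,interpolation=2)])
cv2.imwrite('pics/jig.png',i)
E
```

```text
nut (array([0.45512893, 0.17512894, 0.00622652]), np.float64(0.0010678953032165718)) [0.45247469 0.17734775 0.012     ] [0.45520803 0.17502592 0.012     ]
blue (array([0.43491383, 0.01940282, 0.00559589]), np.float64(0.0010579606400740761)) [0.43219009 0.0230191  0.012     ] [0.43508774 0.0203018  0.012     ]
hub (array([0.43780411, 0.31639242, 0.02966511]), np.float64(0.0010047920906965462)) [0.44387151 0.31128849 0.012     ] [0.43906434 0.32061223 0.012     ]
```

View pics/jig.png

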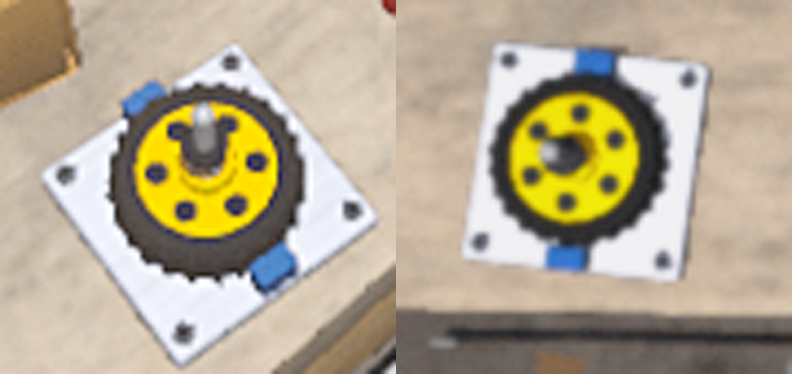

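The jig crop puts the pin tip near scene (251.6,303.4) and top (174.8,259.1). I'll move above the nut and turn so the fingers close along x.

Call:
{"method": "send_rows", "body": {"targets": [{"x": 0.08,"y": 0.175,"spin": 0.0424},{"x": 0.08,"y": 0.175,"spin": 0.0424},{"x": 0.08,"y": 0.175,"spin": 0.0424},{"x": 0.08,"y": 0.175,"spin": 0.0424},{"x": 0.08,"y": 0.175,"spin": 0.0424},{"x": 0.08,"y": 0.175,"spin": 0.0424},{"x": 0.08,"y": 0.175,"spin": 0.0424},{"x": 0.08,"y": 0.175,"spin": 0.0424},{"x": 0.08,"y": 0.175,"spin": 0.0424},{"x": 0.08,"y": 0.175,"spin": 0.0424},{"x": 0.08,"y": 0.175,"spin": 0.0424},{"x": 0.08,"y": 0.175,"spin": 0.0424},{"x": 0.08,"y": 0.175,"spin": 0.0424},{"x": 0.08,"y": 0.175,"spin": 0.0424},{"x": 0.08,"y": 0.175,"spin": 0.0424},{"x": 0.08,"y": 0.175,"spin": 0.0424},{"x": 0.08,"y": 0.175,"spin": 0.0424},{"x": 0.08,"y": 0.175,"spin": 0.0424},{"x": 0.08,"y": 0.175,"spin": 0.0424},{"x": 0.08,"y": 0.175,"spin": 0.0424}]}}

```text
schema error: expected keys x, y, z, spin, claw
```

Call:
{"method": "send_rows", "body": {"targets": [{"claw": 60},{"claw": 60},{"claw": 60}]}}

```text
schema error: expected keys x, y, z, spin, claw
```

```bash
python3 - <<'E'
from h import *
o=get_obs();print({k:np.round(o[k],4).tolist() for k in('time_s','qpos','ee_pos','eef_rot','force','grip_width')})
m=camera_model('wrist');i=camera('wrist');cv2.imwrite('pics/w1.png',i)
for b in blobs(i,(8,120,60),(30,255,255),150): print(b,onz(m,b[1],.012))
s=camera_model('scene');t=camera_model('top');print(two(s,(251.6,303.4),t,(174.8,259.1)))
E
```

```text
{'time_s': 0.15, 'qpos': [-1.3986, 0.3003, 1.5214, -0.0, 1.3207, -0.0666], 'ee_pos': [0.13, -0.5342, 0.205], 'eef_rot': [-3.1407, -0.0, 0.2388], 'force': [1.0793, -0.9373, 0.7251], 'grip_width': 0.0941}
(array([0.43766216, 0.31320909, 0.09410268]), np.float64(0.0007910574980624004))
```

View pics/w1.png

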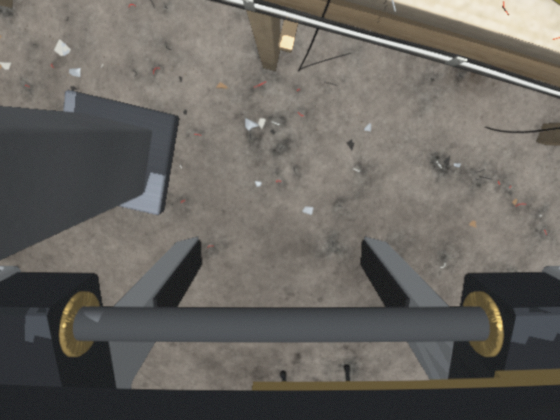

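Every row needs all five keys, so nothing moved: the wrist view still shows the floor beside the bench. The two-view pin tip is (0.4377, 0.3132, 0.0941), which agrees with the 94 mm height. Resending.

Call:
{"method": "send_rows", "body": {"targets": [{"x": 0.08,"y": 0.175,"z": 0,"spin": 0.0424,"claw": 94},{"x": 0.08,"y": 0.175,"z": 0,"spin": 0.0424,"claw": 94},{"x": 0.08,"y": 0.175,"z": 0,"spin": 0.0424,"claw": 94},{"x": 0.08,"y": 0.175,"z": 0,"spin": 0.0424,"claw": 94},{"x": 0.08,"y": 0.175,"z": 0,"spin": 0.0424,"claw": 94},{"x": 0.08,"y": 0.175,"z": 0,"spin": 0.0424,"claw": 94},{"x": 0.08,"y": 0.175,"z": 0,"spin": 0.0424,"claw": 94},{"x": 0.08,"y": 0.175,"z": 0,"spin": 0.0424,"claw": 94},{"x": 0.08,"y": 0.175,"z": 0,"spin": 0.0424,"claw": 94},{"x": 0.08,"y": 0.175,"z": 0,"spin": 0.0424,"claw": 94},{"x": 0.08,"y": 0.175,"z": 0,"spin": 0.0424,"claw": 60},{"x": 0.08,"y": 0.175,"z": 0,"spin": 0.0424,"claw": 60},{"x": 0.08,"y": 0.175,"z": 0,"spin": 0.0424,"claw": 60},{"x": 0.08,"y": 0.175,"z": 0,"spin": 0.0424,"claw": 60},{"x": 0.08,"y": 0.175,"z": 0,"spin": 0.0424,"claw": 60},{"x": 0.08,"y": 0.175,"z": 0,"spin": 0.0424,"claw": 60},{"x": 0.08,"y": 0.175,"z": 0,"spin": 0.0424,"claw": 60},{"x": 0.08,"y": 0.175,"z": 0,"spin": 0.0424,"claw": 60},{"x": 0.08,"y": 0.175,"z": 0,"spin": 0.0424,"claw": 60},{"x": 0.08,"y": 0.175,"z": 0,"spin": 0.0424,"claw": 60}]}}

```text
time_s: 2.2
ee_pos: [0.4504, 0.1673, 0.2053]
eef_rot: [-3.142, 0.0, 1.574]
force: [0.5, -0.4, 0.7]
grip_width: 0.0599
grip_force: 0.0
```

Call:
{"method": "send_rows", "body": {"targets": [{"x": 0,"y": 0,"z": 0,"spin": 0,"claw": 60},{"x": 0,"y": 0,"z": 0,"spin": 0,"claw": 60},{"x": 0,"y": 0,"z": 0,"spin": 0,"claw": 60}]}}

```text
time_s: 2.5
ee_pos: [0.4498, 0.1649, 0.2054]
eef_rot: [-3.141, 0.0, 1.57]
force: [0.3, -0.0, 0.6]
grip_width: 0.06
grip_force: 0.0
```

```bash
python3 - <<'E'
from h import *
o=get_obs();print({k:np.round(o[k],4).tolist() for k in('time_s','qpos','ee_pos','eef_rot','force','grip_width')})
m=camera_model('wrist');i=camera('wrist');cv2.imwrite('pics/w2.png',i)
for b in blobs(i,(8,120,60),(30,255,255),150): print(b,onz(m,b[1],.012))
E
```

```text
{'time_s': 2.5, 'qpos': [0.2751, 0.1415, 1.7145, -0.0001, 1.286, 0.2762], 'ee_pos': [0.4498, 0.1649, 0.2054], 'eef_rot': [-3.1413, 0.0002, 1.5697], 'force': [0.3026, -0.0059, 0.6438], 'grip_width': 0.06}
([273, 172, 23, 23, 296], [283.8, 182.8]) [0.45178914 0.17632907 0.012     ]
```

View pics/w2.png

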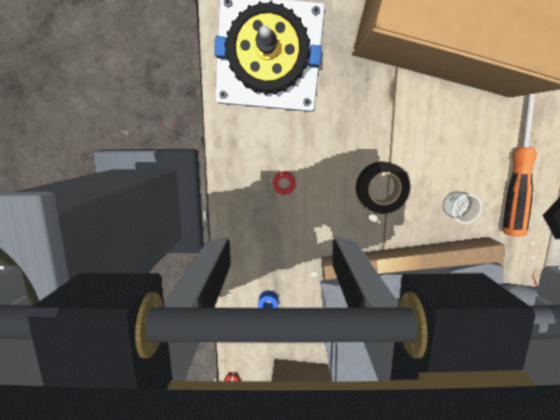

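The wrist view shows the nut at (284,183), the pin tip near (265,32) and the blue ring well away at (268,299). I'll descend part way and measure again.

Call:
{"method": "send_rows", "body": {"targets": [{"x": 0.004,"y": 0.014,"z": -0.1,"spin": 0,"claw": 60},{"x": 0.004,"y": 0.014,"z": -0.15,"spin": 0,"claw": 60},{"x": 0.004,"y": 0.014,"z": -0.15,"spin": 0,"claw": 60},{"x": 0.004,"y": 0.014,"z": -0.15,"spin": 0,"claw": 60},{"x": 0,"y": 0,"z": -0.15,"spin": 0,"claw": 60},{"x": 0,"y": 0,"z": -0.03,"spin": 0,"claw": 60},{"x": 0,"y": 0,"z": 0,"spin": 0,"claw": 60},{"x": 0,"y": 0,"z": 0,"spin": 0,"claw": 60}]}}

```text
time_s: 3.35
ee_pos: [0.454, 0.1767, 0.061]
eef_rot: [3.14, -0.001, 1.57]
force: [0.5, 0.1, -0.0]
grip_width: 0.0597
grip_force: 0.0
```

```bash
python3 - <<'E'
from h import *
o=get_obs();print({k:np.round(o[k],4).tolist() for k in('time_s','ee_pos','eef_rot','force','grip_width')})
m=camera_model('wrist');i=camera('wrist');cv2.imwrite('pics/w3.png',i)
print(proj(m,[o['ee_pos'],[.453,.176,.018],[.453,.176,0]]))
for b in blobs(i,(8,120,30),(30,255,255),150): print(b,onz(m,b[1],.014))
E
```

```text
{'time_s': 3.35, 'ee_pos': [0.454, 0.1767, 0.061], 'eef_rot': [3.1397, -0.0006, 1.5702], 'force': [0.5167, 0.138, -0.0408], 'grip_width': 0.0597}
[[283.25819173 252.17613211]
 [281.26112546 231.54886594]
 [281.18264281 224.59691645]]
([262, 210, 36, 38, 859], [279.5, 228.2]) [0.45172791 0.17731079 0.014     ]
```

View pics/w3.png

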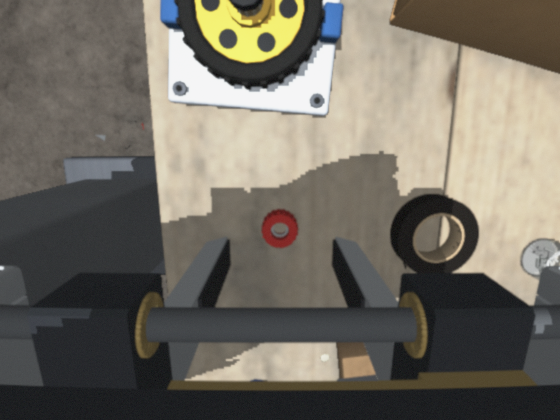

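The nut is centred between the fingers at (280,228). Descend and grip.

Call:
{"method": "send_rows", "body": {"targets": [{"x": -0.006,"y": 0.001,"z": -0.1,"spin": 0,"claw": 60},{"x": 0,"y": 0,"z": -0.12,"spin": 0,"claw": 60},{"x": 0,"y": 0,"z": -0.06,"spin": 0,"claw": 60},{"x": 0,"y": 0,"z": -0.01,"spin": 0,"claw": 60},{"x": 0,"y": 0,"z": 0,"spin": 0,"claw": 40},{"x": 0,"y": 0,"z": 0,"spin": 0,"claw": 20},{"x": 0,"y": 0,"z": 0,"spin": 0,"claw": 20},{"x": 0,"y": 0,"z": 0,"spin": 0,"claw": 20},{"x": 0,"y": 0,"z": 0,"spin": 0,"claw": 20},{"x": 0,"y": 0,"z": 0,"spin": 0,"claw": 20}], "force": 45}}

```text
time_s: 4.4
ee_pos: [0.4523, 0.1771, 0.0018]
eef_rot: [3.141, -0.0, 1.571]
force: [-2.0, -0.2, 3.9]
grip_width: 0.024
grip_force: 45.0
```

Call:
{"method": "send_rows", "body": {"targets": [{"x": 0,"y": 0,"z": 0.1,"spin": 0,"claw": 20},{"x": 0,"y": 0,"z": 0.2,"spin": 0,"claw": 20},{"x": 0,"y": 0,"z": 0.2,"spin": 0,"claw": 20},{"x": -0.01,"y": 0.065,"z": 0.1,"spin": 0,"claw": 20},{"x": -0.023,"y": 0.15,"z": 0.1,"spin": 0,"claw": 20},{"x": -0.02,"y": 0.15,"z": 0,"spin": 0,"claw": 20},{"x": -0.02,"y": 0.1,"z": 0,"spin": 0,"claw": 20},{"x": 0,"y": 0,"z": 0,"spin": 0,"claw": 20},{"x": 0,"y": 0,"z": 0,"spin": 0,"claw": 20},{"x": 0,"y": 0,"z": 0,"spin": 0,"claw": 20}]}}

```text
time_s: 5.4
ee_pos: [0.4376, 0.2692, 0.1413]
eef_rot: [-3.141, 0.0, 1.57]
force: [0.1, 0.1, -0.6]
grip_width: 0.0241
grip_force: 45.0
```

```bash
python3 - <<'E'
from h import *
o=get_obs();print({k:np.round(o[k],4).tolist() for k in('time_s','ee_pos','eef_rot','force','grip_width')})
P=o['ee_pos']
ims=[]
for n in('wrist','scene','top'):
    m=camera_model(n);i=camera(n);cv2.imwrite(f'pics/{n}4.png',i)
    pr=proj(m,[P,P+np.array([0,0,.009]),[.4377,.3132,.094]])
    print(n,pr.round(1).tolist())
    for b in blobs(i,(8,120,30),(30,255,255),20):
        if np.linalg.norm(np.array(b[1])-pr[0])<40: print(b,onz(m,b[1],P[2]+.009))
    if n=='wrist': c0,r0,w,h=150,100,240,180;f=2
    else: c0,r0=(pr[0]-[45,40]).astype(int);w,h,f=90,80,4.4
    if n=='wrist': cv2.imwrite('pics/c_w.png',i)
    else: ims.append(cv2.resize(i[r0:r0+h,c0:c0+w],None,fx=f,fy=f,interpolation=2));print('crop',n,c0,r0)
cv2.imwrite('pics/c4.png',np.hstack(ims))
E
```

```text
{'time_s': 5.4, 'ee_pos': [0.4376, 0.2692, 0.1413], 'eef_rot': [-3.1413, 0.0003, 1.5702], 'force': [0.0836, 0.0882, -0.6363], 'grip_width': 0.0241}
wrist [[283.3, 252.2], [283.4, 258.0], [283.0, 168.5]]
([258, 234, 47, 52, 1626], [280.8, 258.9]) [0.43614592 0.26860545 0.15030131]
scene [[269.2, 276.3], [269.2, 273.8], [251.4, 303.3]]
([262, 267, 9, 15, 78], [265.6, 274.6]) [0.44063043 0.2750569  0.15030131]
crop scene 224 236
top [[192.2, 258.4], [191.3, 258.1], [174.9, 259.2]]
crop top 147 218
```

View pics/c_w.png

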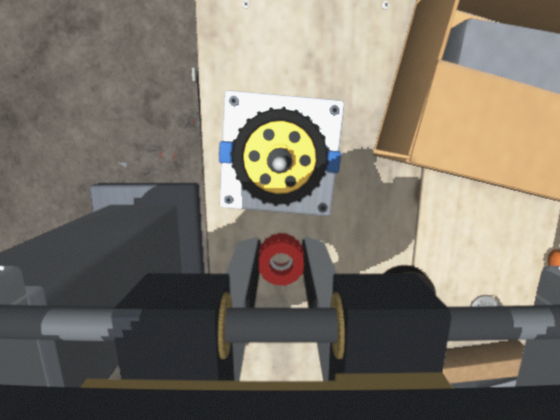

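View pics/c4.png

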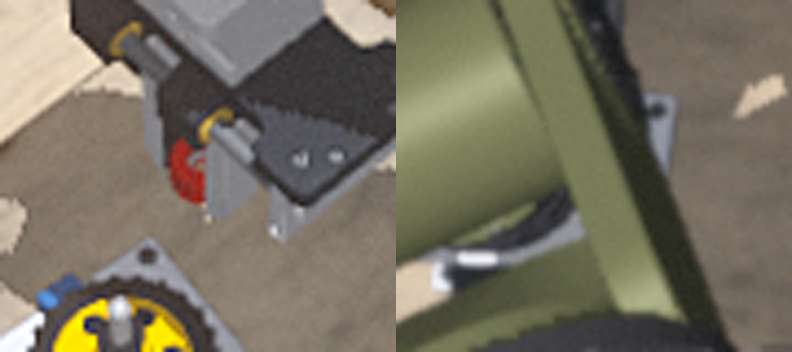

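The wrist view shows the nut between the pads at (281,259) and the pin dome near (280,160). I'll enlarge this for alignment.

```bash
python3 - <<'E'
import cv2
i=cv2.imread('pics/wrist4.png')[140:290,230:330]
i=cv2.resize(i,None,fx=4,fy=4,interpolation=cv2.INTER_CUBIC)
for k in range(0,10): cv2.line(i,(k*40,0),(k*40,5 if k%2 else 12),(255,0,255),1)
for k in range(0,15): cv2.line(i,(0,k*40),(5 if k%2 else 12,k*40),(255,0,255),1)
cv2.imwrite('pics/z4.png',i)
E
```

```text
(no output)
```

View pics/z4.png

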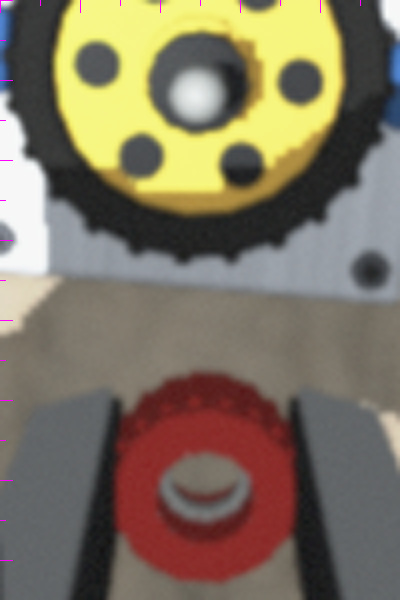

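```bash
python3 - <<'E'
from h import *
m=camera_model('wrist')
n=onz(m,(281.5,261.8),.1413-.0018+.018);p=onz(m,(279.25,164),.0935)
print(n,p,p-n)
for z in (.1395,.1575):
  q=np.array([.4376,.2692,z])+np.array([[13*np.cos(a),13*np.sin(a),0] for a in np.linspace(0,6.28,60)])/1000
  u=proj(m,q);print(u.min(0),u.max(0))
E
```

```text
[0.43663298 0.2699256  0.1575    ] [0.43523243 0.31644275 0.0935    ] [-0.00140055  0.04651715 -0.064     ]
[261.26418436 230.300967  ] [304.86745185 271.32652432]
[259.3215865  240.29824191] [307.25795229 284.94581743]
```

Call:
{"method": "send_rows", "body": {"targets": [{"x": 0,"y": 0.04,"z": -0.1,"spin": 0,"claw": 20},{"x": 0,"y": 0.04,"z": -0.1,"spin": 0,"claw": 20},{"x": 0,"y": 0,"z": -0.015,"spin": 0,"claw": 20},{"x": 0,"y": 0,"z": 0,"spin": 0,"claw": 20},{"x": 0,"y": 0,"z": 0,"spin": 0,"claw": 20}]}}

```text
time_s: 6.05
ee_pos: [0.438, 0.2858, 0.0994]
eef_rot: [3.141, -0.0, 1.571]
force: [-0.6, 0.0, -0.8]
grip_width: 0.0243
grip_force: 45.0
```

```bash
python3 - <<'E'
from h import *
o=get_obs();print({k:np.round(o[k],4).tolist() for k in('time_s','ee_pos','force')})
P=o['ee_pos'];m=camera_model('wrist');i=camera('wrist');cv2.imwrite('pics/wrist5.png',i)
print(proj(m,[P,P+[0,0,.0162],[.4377,.3132,.094]]))
a=cv2.resize(i[150:300,230:330],None,fx=4,fy=4,interpolation=cv2.INTER_CUBIC)
s=camera_model('scene');j=camera('scene');pr=proj(s,[P,[.4377,.3132,.094]]);print(pr)
c,r=(pr[1]-[28,45]).astype(int);print(c,r)
b=cv2.resize(j[r:r+100,c:c+66],None,fx=6,fy=6,interpolation=cv2.INTER_CUBIC)
for im,f in((a,4),(b,6)):
  for k in range(0,150,10):
    cv2.line(im,(k*f,0),(k*f,6),(255,0,255),1);cv2.line(im,(0,k*f),(6,k*f),(255,0,255),1)
cv2.imwrite('pics/z5.png',np.hstack([a,b]))
E
```

```text
{'time_s': 6.05, 'ee_pos': [0.438, 0.2858, 0.0994], 'force': [-0.6245, 0.0128, -0.7894]}
[[283.29790275 252.15041517]
 [283.55217835 262.92873084]
 [282.83764666 204.83572971]]
[[262.44306324 292.80930346]
 [251.38682215 303.34271395]]
223 258
```

View pics/z5.png

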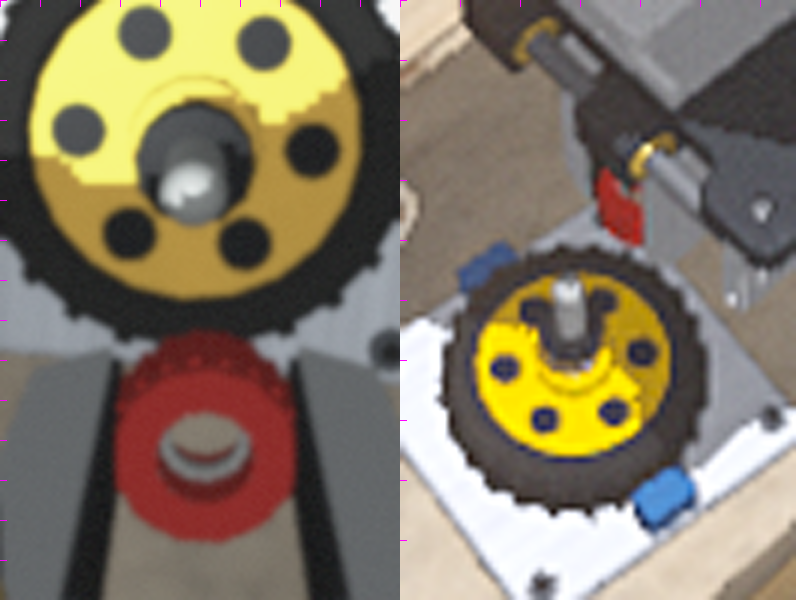

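```bash
python3 - <<'E'
from h import *
m=camera_model('wrist');P=np.array(get_obs()['ee_pos'])
n=onz(m,(281.5,262.75),P[2]+.0162);p=onz(m,(278.5,197.75),.0895)
print(P,n,p,p-n)
print(onz(m,(281.5,232.5),P[2]-.0018))
s=camera_model('scene');print(onz(s,(223+168/6,258+288/6),.092))
E
```

```text
[0.43795037 0.28591035 0.09943857] [0.43684    0.28601931 0.11563857] [0.43514375 0.31663119 0.0895    ] [-0.00169625  0.03061188 -0.02613857]
[0.43690361 0.29748777 0.09763857]
[0.43493341 0.31659266 0.092     ]
```

The dome's centre is at about (278.5,198) and the nut's top face at (281.5,263), giving a relative offset of about (-1.6, +30.4) mm. All 10 picture views are used, so I'll go by numbers and force from here.

Call:
{"method": "send_rows", "body": {"targets": [{"x": -0.004,"y": 0.052,"z": 0,"spin": 0,"claw": 20},{"x": -0.004,"y": 0.07,"z": 0,"spin": 0,"claw": 20},{"x": 0,"y": 0.03,"z": 0,"spin": 0,"claw": 20},{"x": 0,"y": 0,"z": 0,"spin": 0,"claw": 20},{"x": 0,"y": 0,"z": 0,"spin": 0,"claw": 20},{"x": 0,"y": 0,"z": 0,"spin": 0,"claw": 20}]}}

```text
time_s: 6.75
ee_pos: [0.4359, 0.3162, 0.0984]
eef_rot: [-3.141, 0.0, 1.571]
force: [-0.4, -0.8, 0.2]
grip_width: 0.0241
grip_force: 45.0
```

Call:
{"method": "send_rows", "body": {"targets": [{"x": 0,"y": 0,"z": -0.01,"spin": 0,"claw": 20},{"x": 0,"y": 0,"z": -0.01,"spin": 0,"claw": 20},{"x": 0,"y": 0,"z": -0.005,"spin": 0,"claw": 20},{"x": 0,"y": 0,"z": 0,"spin": 0,"claw": 20}]}}

```text
time_s: 7.15
ee_pos: [0.4358, 0.3163, 0.0932]
eef_rot: [-3.141, 0.0, 1.571]
force: [-0.5, -0.4, -0.4]
grip_width: 0.0242
grip_force: 45.0
```

Call:
{"method": "send_rows", "body": {"targets": [{"x": 0,"y": 0,"z": -0.01,"spin": 0,"claw": 20},{"x": 0,"y": 0,"z": -0.01,"spin": 0,"claw": 20},{"x": 0,"y": 0,"z": -0.005,"spin": 0,"claw": 20},{"x": 0,"y": 0,"z": 0,"spin": 0,"claw": 20}]}}

```text
time_s: 7.55
ee_pos: [0.4358, 0.3164, 0.0883]
eef_rot: [-3.141, 0.0, 1.571]
force: [0.3, -0.4, -0.3]
grip_width: 0.0237
grip_force: 45.0
```

Call:
{"method": "send_rows", "body": {"targets": [{"x": 0,"y": 0,"z": -0.005,"spin": 0,"claw": 20},{"x": 0,"y": 0,"z": -0.005,"spin": 0,"claw": 20},{"x": 0,"y": 0,"z": -0.005,"spin": 0,"claw": 20},{"x": 0,"y": 0,"z": -0.005,"spin": 0,"claw": 20},{"x": 0,"y": 0,"z": -0.005,"spin": 0,"claw": 20}]}}

```text
time_s: 8.05
ee_pos: [0.4362, 0.3168, 0.0838]
eef_rot: [3.141, -0.001, 1.571]
force: [1.5, 3.0, 3.6]
grip_width: 0.0242
grip_force: 45.0
```

Call:
{"method": "send_rows", "body": {"targets": [{"x": 0,"y": 0,"z": -0.005,"spin": 0,"claw": 20},{"x": 0,"y": 0,"z": -0.005,"spin": 0,"claw": 20},{"x": 0,"y": 0,"z": -0.005,"spin": 0,"claw": 20}]}}

```text
time_s: 8.35
ee_pos: [0.4363, 0.317, 0.0811]
eef_rot: [3.14, -0.001, 1.571]
force: [-0.8, 4.9, 8.8]
grip_width: 0.0241
grip_force: 45.0
```

Call:
{"method": "send_rows", "body": {"targets": [{"x": 0,"y": 0,"z": -0.005,"spin": 0,"claw": 20},{"x": 0,"y": 0,"z": -0.005,"spin": 0,"claw": 20},{"x": 0,"y": 0,"z": -0.005,"spin": 0,"claw": 20}]}}

```text
time_s: 8.65
ee_pos: [0.4363, 0.3171, 0.0783]
eef_rot: [3.14, -0.002, 1.571]
force: [-0.1, 3.8, 10.3]
grip_width: 0.0238
grip_force: 45.0
```

Call:
{"method": "send_rows", "body": {"targets": [{"x": 0,"y": 0.003,"z": -0.005,"spin": 0,"claw": 20},{"x": 0,"y": 0,"z": -0.005,"spin": 0,"claw": 20}]}}

```text
time_s: 8.85
ee_pos: [0.4363, 0.3171, 0.0761]
eef_rot: [3.14, -0.0, 1.571]
force: [-0.6, -0.0, 9.1]
grip_width: 0.0239
grip_force: 45.0
```

Call:
{"method": "send_rows", "body": {"targets": [{"x": 0,"y": 0,"z": -0.005,"spin": 0,"claw": 20},{"x": 0,"y": 0,"z": -0.005,"spin": 0,"claw": 20}]}}

```text
time_s: 9.05
ee_pos: [0.4363, 0.3171, 0.0741]
eef_rot: [3.14, -0.0, 1.571]
force: [0.1, 0.8, 9.0]
grip_width: 0.0239
grip_force: 45.0
```

Call:
{"method": "send_rows", "body": {"targets": [{"x": 0,"y": 0,"z": -0.005,"spin": 0,"claw": 20},{"x": 0,"y": 0,"z": -0.005,"spin": 0,"claw": 20}]}}

```text
time_s: 9.25
ee_pos: [0.4363, 0.3171, 0.0721]
eef_rot: [3.141, -0.0, 1.571]
force: [-0.6, 0.6, 8.9]
grip_width: 0.024
grip_force: 45.0
```

Steady drag is about 9 N with the lateral force nulled. I'll carry on in small steps.

Call:
{"method": "send_rows", "body": {"targets": [{"x": 0,"y": 0,"z": -0.005,"spin": 0,"claw": 20},{"x": 0,"y": 0,"z": -0.005,"spin": 0,"claw": 20}]}}

```text
time_s: 9.45
ee_pos: [0.4363, 0.3171, 0.0701]
eef_rot: [3.14, -0.0, 1.571]
force: [-0.1, 1.6, 9.5]
grip_width: 0.0239
grip_force: 45.0
```

Call:
{"method": "send_rows", "body": {"targets": [{"x": 0,"y": 0,"z": -0.005,"spin": 0,"claw": 20},{"x": 0,"y": 0,"z": -0.005,"spin": 0,"claw": 20}]}}

```text
time_s: 9.65
ee_pos: [0.4363, 0.3171, 0.0681]
eef_rot: [3.141, -0.0, 1.571]
force: [-0.9, 0.9, 9.0]
grip_width: 0.024
grip_force: 45.0
```

Call:
{"method": "send_rows", "body": {"targets": [{"x": 0,"y": 0,"z": -0.005,"spin": 0,"claw": 20}]}}

```text
time_s: 9.75
ee_pos: [0.4363, 0.3171, 0.0671]
eef_rot: [3.141, -0.0, 1.571]
force: [-0.6, 0.4, 10.3]
grip_width: 0.0239
grip_force: 45.0
```

Call:
{"method": "send_rows", "body": {"targets": [{"x": 0,"y": 0,"z": -0.005,"spin": 0,"claw": 20}]}}

```text
time_s: 9.85
ee_pos: [0.4363, 0.3172, 0.0662]
eef_rot: [3.14, -0.0, 1.571]
force: [-1.2, 0.5, 11.2]
grip_width: 0.0244
grip_force: 45.0
```

Call:
{"method": "send_rows", "body": {"targets": [{"x": 0,"y": 0,"z": -0.005,"spin": 0,"claw": 20}]}}

```text
time_s: 9.95
ee_pos: [0.4363, 0.3171, 0.0653]
eef_rot: [3.14, -0.0, 1.571]
force: [-1.0, 0.6, 12.1]
grip_width: 0.0242
grip_force: 45.0
```

Call:
{"method": "send_rows", "body": {"targets": [{"x": 0,"y": 0,"z": -0.0025,"spin": 0,"claw": 20}]}}

```text
time_s: 10.05
ee_pos: [0.4363, 0.3172, 0.0648]
eef_rot: [3.14, -0.0, 1.571]
force: [-0.8, -0.2, 13.2]
grip_width: 0.0239
grip_force: 45.0
```

Call:
{"method": "send_rows", "body": {"targets": [{"x": 0,"y": 0,"z": -0.0025,"spin": 0,"claw": 20}]}}

```text
time_s: 10.15
ee_pos: [0.4363, 0.3172, 0.0644]
eef_rot: [3.14, -0.001, 1.571]
force: [-1.6, 0.0, 12.3]
grip_width: 0.0242
grip_force: 45.0
```

Call:
{"method": "send_rows", "body": {"targets": [{"x": 0,"y": 0,"z": -0.0025,"spin": 0,"claw": 20}]}}

```text
time_s: 10.25
ee_pos: [0.4363, 0.3172, 0.0639]
eef_rot: [3.14, -0.001, 1.571]
force: [-1.6, -0.8, 13.8]
grip_width: 0.0238
grip_force: 45.0
```

Call:
{"method": "send_rows", "body": {"targets": [{"x": 0,"y": 0,"z": -0.002,"spin": 0,"claw": 20}]}}

```text
time_s: 10.35
ee_pos: [0.4363, 0.3172, 0.0635]
eef_rot: [3.14, -0.001, 1.571]
force: [-2.4, 0.9, 13.4]
grip_width: 0.0243
grip_force: 45.0
```

Call:
{"method": "send_rows", "body": {"targets": [{"x": 0,"y": 0,"z": -0.002,"spin": 0,"claw": 20}]}}

```text
time_s: 10.45
ee_pos: [0.4363, 0.3172, 0.0633]
eef_rot: [3.14, -0.001, 1.571]
force: [-2.8, -1.0, 18.4]
grip_width: 0.0238
grip_force: 45.0
```

Call:
{"method": "send_rows", "body": {"targets": [{"x": 0,"y": 0,"z": -0.0015,"spin": 0,"claw": 20}]}}

```text
time_s: 10.55
ee_pos: [0.4363, 0.3172, 0.0632]
eef_rot: [3.14, -0.001, 1.571]
force: [-4.9, -1.9, 20.0]
grip_width: 0.0242
grip_force: 45.0
```

The force jumped to 20 N with the motion stalled, about 11 N of it on the bush, so it is home. Hold briefly, then release.

Call:
{"method": "send_rows", "body": {"targets": [{"x": 0,"y": 0,"z": 0,"spin": 0,"claw": 20},{"x": 0,"y": 0,"z": 0,"spin": 0,"claw": 20},{"x": 0,"y": 0,"z": 0,"spin": 0,"claw": 20}]}}

```text
time_s: 10.85
ee_pos: [0.4363, 0.3172, 0.0633]
eef_rot: [3.14, -0.001, 1.571]
force: [-3.7, -1.2, 17.4]
grip_width: 0.0241
grip_force: 45.0
```

Call:
{"method": "send_rows", "body": {"targets": [{"x": 0,"y": 0,"z": 0,"spin": 0,"claw": 50},{"x": 0,"y": 0,"z": 0,"spin": 0,"claw": 50},{"x": 0,"y": 0,"z": 0,"spin": 0,"claw": 50},{"x": 0,"y": 0,"z": 0,"spin": 0,"claw": 50}]}}

```text
time_s: 11.25
ee_pos: [0.4357, 0.3168, 0.0615]
eef_rot: [-3.141, 0.001, 1.571]
force: [0.3, 0.2, -0.1]
grip_width: 0.0495
grip_force: 0.0
```

Call:
{"method": "send_rows", "body": {"targets": [{"x": 0,"y": 0,"z": 0.05,"spin": 0,"claw": 50},{"x": 0,"y": 0,"z": 0.1,"spin": 0,"claw": 50},{"x": 0,"y": 0,"z": 0.15,"spin": 0,"claw": 50},{"x": 0,"y": 0,"z": 0.1,"spin": 0,"claw": 50},{"x": 0,"y": -0.15,"z": 0,"spin": 0,"claw": 50},{"x": 0,"y": -0.15,"z": 0,"spin": 0,"claw": 50},{"x": 0,"y": 0,"z": 0,"spin": 0,"claw": 50},{"x": 0,"y": 0,"z": 0,"spin": 0,"claw": 50}]}}

```text
time_s: 12.05
ee_pos: [0.4362, 0.2569, 0.1426]
eef_rot: [3.141, -0.001, 1.57]
force: [0.1, -0.1, -0.3]
grip_width: 0.0501
grip_force: 0.0
```

```bash
python3 - <<'E'
from h import *
o=get_obs();print({k:np.round(o[k],4).tolist() for k in('time_s','ee_pos','force')})
for n in('wrist','scene'):
    m=camera_model(n);i=camera(n)
    pr=proj(m,[[.4363,.3172,.0615],[.4363,.3172,.0795]]);print(n,pr.round(1).tolist())
    for b in blobs(i,(8,120,30),(30,255,255),20):
        if np.linalg.norm(np.array(b[1])-pr[0])<40: print(b,onz(m,b[1],.07))
E
```

```text
{'time_s': 12.05, 'ee_pos': [0.4362, 0.2569, 0.1426], 'force': [0.1381, -0.073, -0.2764]}
wrist [[282.7, 143.3], [282.8, 144.1]]
([264, 128, 35, 35, 677], [281.6, 145.5]) [0.43543673 0.31584544 0.07      ]
scene [[250.8, 313.0], [250.5, 308.7]]
([244, 302, 15, 17, 143], [250.7, 310.9]) [0.43641596 0.31699614 0.07      ]
```

The nut is where it was left, on the pin, with the gripper clear of it. Handing in.

```bash
python3 -c "
from station import *
print(hand_in())"
```

```text
the job is handed in; nothing more can be done
None
```

The red push nut was pressed down until it came up solid on the bush (about 20 N at the wrist, an estimated 11 N of it on the bush) and let go; the cameras still showed it on the pin, and the job was handed in at about 12 s, with no verdict returned.

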